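Load the board carrier into the bench tester and start the test

ROBOT

A 6-joint arm with a two-finger parallel gripper is mounted at the origin on the work surface. World frame = base frame: x ahead of the robot, y to its left, z up, the work surface at z = 0. Lengths are in m, angles in rad, forces in N, time in s.
With the tool pointing down it reaches from about 0.375 to 0.9 m from the base axis. Payload 3.1 kg.
Tool frame: the origin (TCP) lies at the centre of the arm's flange, where the gripper is bolted on; the fingertips stand 173 mm ahead of it and the grasp point (between the pads) lies 155 mm ahead of it; z points along the fingers, x is the direction in which the jaws open and shut, and the axes are right-handed (so a half turn about z gives the same grasp; the last joint's range is limited). The gripper opens to 85 mm and grips with 20 to 120 N. Pads are 22 mm wide; open, the fingers measure 114 mm over their backs; the gripper's body (76 mm by 85 mm) begins 54 mm behind the grasp point. The pads swing forward as they close: fully open they stand 13 mm farther back than shut.
Start: joints at [0.998, 0.527, 1.433, -0, 1.181, -0.178], TCP at [0.24, 0.577, 0.405] pointing down, gripper open.
Joint ranges: [-3.08, 3.08], [-0.75, 2.2], [0.22, 2.44], [-1.43, 4.57], [0, 2.65], [-2.85, 2.85]. Speed limits (rad/s): [2.79, 2.79, 3.14, 3.14, 3.14, 3.14].

INTERFACE

Orientations are given as a unit quaternion [x, y, z, w].
In Python, from station import manip gives the robot as it stands.
- The arm moves only by the shell command python3 -m jog 'ROWS' [OPENING] [FORCE]. ROWS is JSON, a list that holds one entry, the list of rows, each a list of 4 numbers: the shift along the world's x, y, z in mm, then the turn about the world's z in degrees. A call has exactly 8 rows; each row shifts and turns the commanded pose from where the row before left it; what a row does not reach is not made up. A row lasts 1/8 s, in which the tool goes at most 62.5 mm and 10.7 degrees, less where a joint would pass 70% of its speed; a pose out of reach is approached as far as the arm can. A call is refused whole if a number of a shift passes 62.5 or a number of a turn 10.7, either way. A call with a gripper value outside its range is refused whole. OPENING is the opening in per cent of the stroke, from 0 (shut) to 100 (fully open), set as the call begins (- or left out, the last holds). The fingers move at their own pace and stop on an object; FORCE is the grip in N (left out, the last holds). Time passes only in rows, so rows that do not move let the fingers close, or fill a call up. It gives the time, the measured TCP pose, the force and the opening at its end, in the units of the state.
- manip.sense(): the state, without advancing time (a new reading comes with each control period).
- manip.snapshot(name): name is "side" or "top" or "wrist"; returns the picture (384x512x3 uint8, red, green, blue); there is no depth.
- manip.camera_info(name): a dict with "fx", "fy", "cx", "cy" (pixels), "R" (3x3) and "t" (3): a world point X has camera coordinates R X + t. Camera axes: x right, y down, z forward; pixel columns grow to the right and rows downward; lengths in m; the calibration is good to about 2 mm. A picture is of the moment at which its call begins: read the wrist's pose just before it. camera_info takes no time and is no camera call; for the wrist camera it gives the pose at the moment of the call.
- manip.sign_off(): hands the job in, once; it reports no verdict.
The state is a dict: "t": time; "q": joint angles; "qd": joint speeds; "tau": joint torques, N m; "tcp_pos": TCP position; "tool_rot": TCP orientation; "force": force on the tool from outside, world axes, zero at the start; "ft_torque": the same for the moment, N m; "finger_gap": opening from 0.0 (shut) to 1.0 (fully open).
Only numpy, scipy, OpenCV 4.12 (cv2) and the standard library are available. Lean on these libraries where they do the work, as an engineer would, in place of code of your own. Each camera call takes 0.05 s, during which the arm holds its last target. There are 200 camera calls.

TASK

Push the board carrier gently up the tester's ramp and over the retaining strip, on against the sprung contacts until its tail drops down behind the strip and it lies flat, locked in place; feel for it and never push with more than 20 N. When it is in, press the start button. Keep the carrier from tipping up or being lifted off, and leave the other things on the bench where they are.

Things in the scene. Friction and masses are not known exactly. Their poses are not given: they have to be found in the camera images.
- station: Board tester fixed to the bench. Origin on the bench surface under its middle; its x is the loading direction, z up, y left of x. Ramp, then a level aluminium deck 10 mm above the bench, between two black side rails: inner faces at y +-52 mm, tops 30 mm above the bench, from x -130 to +140 mm. A grey electronics box, 75 mm high, closes the far end at x 167 to 222 mm.
- ramp_foot (a point): Middle of the ramp's lower edge, on the bench at station x -130 mm. The ramp is 104 mm wide. Before it two steel lead-in plates, 24 mm high, flare out on the bench from y +-52 mm here to y +-76 mm 44 mm earlier, and lead in a carrier pushed along x a little off line or askew.
- ramp_top (a point): Middle of the ramp's upper edge, at station x -70 mm, 10 mm above the bench; from here on the deck is level.
- strip_mid (a point): Mid-setting of the steel retaining strip across the deck, top 14 mm above the bench: a front bevel 12 mm long rising 4 mm, a flat 8 mm long, then a square drop to the deck; this point is the back edge at mid-setting. The true strip is clamped up to 20 mm before or beyond it along x, wherever the last set-up left it: not measured, to be felt or seen. Contacts and hold-downs move with it.
- holddowns (a point): Mid-setting of the point between two steel hold-downs, 40 mm long, that reach 8 mm inward over the rails, underside 40 mm above the bench; they shift with the strip. Just beyond is the sprung contact block: when the carrier's tail just clears the strip its contacts are in by 3 mm and push back 6.3 N; they rise 1.8 N per mm, go 2.5 mm further, then stop hard. Sliding the carrier takes 1 to 2 N more.
- carrier: Board carrier: solid slick dark-grey anodised block 110 (x) x 100 (y) x 20 (z) mm, about 0.6 kg, green circuit board on top (parts up to 26 mm high, nothing to grip). Origin at the centre of its underside; x points to its nose (contact pads). Starts flat on the bench, nose towards the ramp, up to 10 mm off the centre line and 0.12 rad askew. In place: flat on the deck, origin at station x +15 to +55 mm.
- carrier_tail (a point): Centre of the carrier's tail: the plain upright end face, 100 mm wide and 20 mm high, to push on. 55 mm behind the carrier's centre, half-way up (10 mm above its underside).
- start (a joint): Push button on the start box: 0 = up, 0.006 m = fully down; springs back. It takes 5 N to push it all the way.
- start_top (a point): Centre of the top face of the round black start button, 26 mm across, 58 mm above the bench, on a grey start box 70 x 70 x 40 beside the tester (on the side of its +y). Pressed straight down, 6 mm of travel.
- screwdriver: Bystander: screwdriver, 170 long, lying near the tester on the robot's side (mm). Origin at its underside.
- spool: Bystander: solder spool, 54 across, 46 high, standing beyond the start of the ramp (mm). Origin at its underside.
- tin: Bystander: open steel tip-cleaning cup, 60 across, 32 high (mm). Origin at its underside.
- meter: Bystander: handheld multimeter, 85 x 175 x 36, lying flat (mm). Origin at its underside.
- mug: Bystander: white mug, 80 across, 92 high (mm). Origin at its underside.
- cutters: Bystander: side cutters, 140 long, lying flat (mm). Origin at its underside.
- board: Bystander: small spare circuit board, 80 x 55 (mm). Origin at its underside.
Mind the look-alikes: they are no part of the job. Leave any red or yellow look-alike of the carrier alone.

How it is judged:
By the outcome, as a careful person would: the job done as asked, in the order asked, and still so for the second after the job is handed in, with the robot touching nothing.
It also fails if it takes over 56 s, if anything falls off the work surface, if the arm or the gripper's body presses on something with over 40 N, if the wrist force passes 120 N, or if a joint passes its speed limit or range.

## Working session

There is one attempt and no reset: what is moved stays moved. The work goes in short steps, Python scripts to look and compute and a shell command to move; the robot and the scene stay as the last step left them, time stands still between calls to the robot, and variables do not carry over. Pictures are saved under pics/ and viewed, about 8 in all and at most 12, crops included, and the job is handed in when it is done.

```bash
ls; mkdir -p pics
python3 - <<'E'
from station import manip
import cv2
s=manip.sense(); print({k:(v if not hasattr(v,'round') else v) for k,v in s.items()})
for n in("top","side"):
    cv2.imwrite(f"pics/{n}0.png",manip.snapshot(n)[:,:,::-1]); c=manip.camera_info(n); print(n,c)
E
```

```text
pics
{'t': 0.0, 'q': array([ 9.97466584e-01,  5.28472689e-01,  1.43393286e+00,  1.58369844e-05,
        1.18141325e+00, -1.78509129e-01]), 'qd': array([ 0.00066663, -0.00161666,  0.00085755, -0.00011451, -0.00093325,
        0.00098647]), 'tau': array([ 1.64244211e-04, -4.42358673e+01, -1.78025061e+01, -2.98078185e-04,
        8.52419558e-03,  2.66249849e-07]), 'tcp_pos': array([0.24018139, 0.57662131, 0.40371948]), 'tool_rot': array([ 8.32059631e-01,  5.54685074e-01, -1.02396684e-03,  4.36431188e-04]), 'force': array([-0.182276  , -0.51271085,  0.4018877 ]), 'ft_torque': array([0.03969278, 0.00511032, 0.00558749]), 'finger_gap': 1.002974813452147}
top {'fx': 418.81108566216545, 'fy': 418.81108566216545, 'cx': 258.0119678419337, 'cy': 191.94052942950518, 'R': array([[ 0.00928593, -0.999813  ,  0.01696262],
       [-0.99252964, -0.01127931, -0.1214812 ],
       [ 0.12164981, -0.01570783, -0.99244878]]), 't': array([-0.02994702,  0.55244033,  1.27910707])}
side {'fx': 362.0515819738422, 'fy': 362.0515819738422, 'cx': 262.30685485647746, 'cy': 190.22406360494227, 'R': array([[ 0.88574371, -0.46401827, -0.01204693],
       [-0.26568649, -0.48553402, -0.83286698],
       [ 0.3806163 ,  0.74090739, -0.55334209]]), 't': array([-0.51287863,  0.20631311,  1.06259351])}
```

View pics/top0.png

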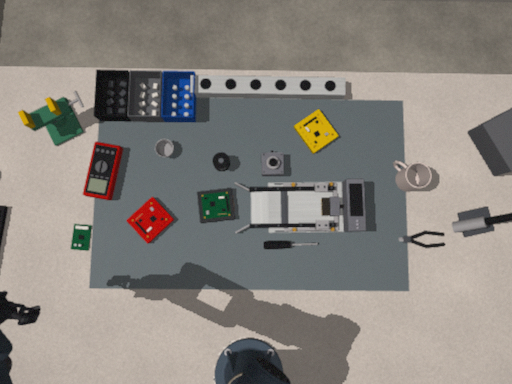

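View pics/side0.png

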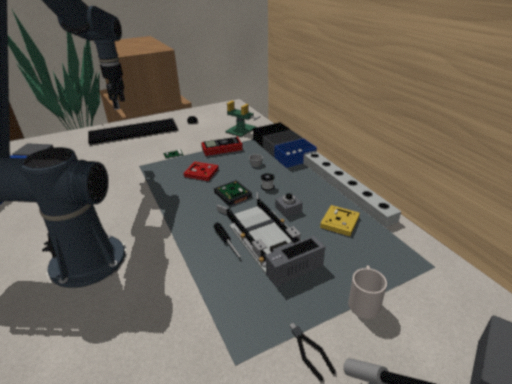

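The top picture shows the station lying along image right (world −y), with its ramp foot near px (250,208) and its box at (355,205). The green/dark carrier is at (216,205), just ahead of the ramp. The red (151,220) and yellow (317,131) ones are look-alikes, and the start box is at (272,163). I'll confirm this in one enlarged crop.

Run:
```python
import cv2
i=cv2.imread("pics/top0.png")[145:255,190:375]
cv2.imwrite("pics/crop0.png",cv2.resize(i,None,fx=4.3,fy=4.3,interpolation=cv2.INTER_CUBIC))
```

```text
(no output)
```

View pics/crop0.png

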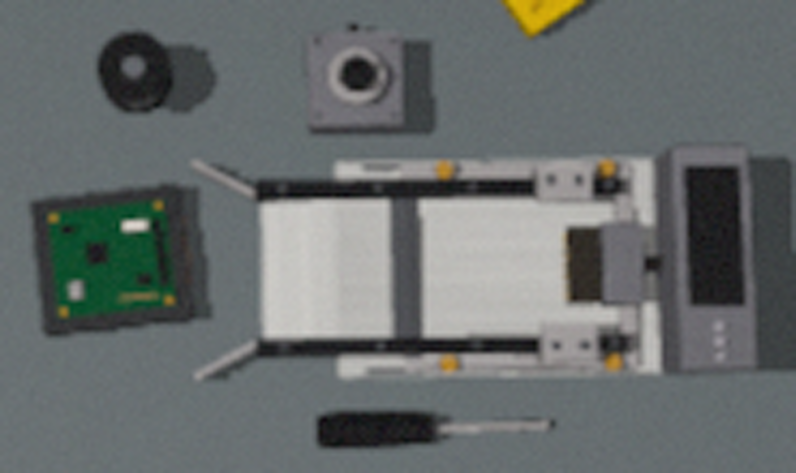

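The crop confirms the target: a dark-grey block with a green board, nose (gold pads) towards the ramp. It shows the strip at crop x 392–421, the button at (357,73) and the hold-downs at (565,182) and (572,343).

```bash
cat > h.py <<'E'
import numpy as np
from station import manip
def px2w(c,u,v,z):
    d=c["R"].T@np.array([(u-c["cx"])/c["fx"],(v-c["cy"])/c["fy"],1]); o=-c["R"].T@c["t"]
    return o+d*(z-o[2])/d[2]
E
python3 - <<'E'
from h import *
c=manip.camera_info("top")
P=dict(cTL=(32,203,.02),cTR=(183,187,.02),cBR=(194,318,.02),cBL=(47,334,.02),footL=(260,198,0),footR=(260,341,0),
stripfL=(392,198,.010),stripfR=(395,339,.01),stripbL=(418,198,.014),stripbR=(422,339,.014),
railLin=(258,199,.03),railLout=(258,181,.03),railRin=(258,339,.03),railRout=(258,356,.03),railLend=(630,178,.03),railRend=(630,353,.03),hold1=(565,182,.045),hold2=(570,343,.045),
flL=(193,162,.024),flR=(197,379,.024),btn=(357,73,.058),boxNL=(672,148,.075),boxNR=(664,370,.075),boxFL=(746,150,.075),boxFR=(756,370,.075))
for k,(u,v,z) in P.items(): print(k,(px2w(c,190+u/4.3-.4,145+v/4.3-.4,z)*1000).round(1))
E
```

```text
cTL [552.7 168.3  20. ]
cTR [565.8  57.6  20. ]
cBR [469.4  47.9  20. ]
cBL [456.6 154.8  20. ]
footL [560.8   0.8   0. ]
footR [ 4.54e+02 -4.00e-01  0.00e+00]
stripfL [560.6 -97.3  10. ]
stripfR [456.  -99.8  10. ]
stripbL [ 560.4 -116.3   14. ]
stripbR [ 456.  -119.4   14. ]
railLin [556.3   2.2  30. ]
railLout [569.5   2.3  30. ]
railRin [454.1   1.   30. ]
railRout [441.8   0.8  30. ]
railLend [ 574.9 -271.    30. ]
railRend [ 446.6 -269.2   30. ]
hold1 [ 569.4 -220.5   45. ]
hold2 [ 452.8 -223.1   45. ]
flL [583.9  50.4  24. ]
flR [424.9  44.9  24. ]
btn [645.3 -68.4  58. ]
boxNL [ 590.6 -292.    75. ]
boxNR [ 433.2 -283.8   75. ]
boxFL [ 589.8 -344.9   75. ]
boxFR [ 433.8 -348.6   75. ]
```

```bash
python3 -m jog '[[[26,-39,-8,-7.6],[26,-39,-8,-7.6],[26,-39,-8,-7.6],[26,-39,-8,-7.6],[26,-39,-8,-7.6],[26,-39,-8,-7.6],[26,-39,-8,-7.6],[26,-39,-8,-7.6]]]' 40
python3 -m jog '[[[18,-25,-25,0],[18,-25,-25,0],[17,-26,-25,0],[0,0,-25,0],[0,0,-20,0],[0,0,-10,0],[0,0,0,0],[0,0,0,0]]]'
python3 - <<'E'
from h import *
import cv2
from scipy.spatial.transform import Rotation as R
s=manip.sense();print(s['tcp_pos'],s['force'],s['finger_gap'],R.from_quat(s['tool_rot']).as_matrix()[:,0])
np.save('wc.npy',manip.camera_info("wrist"),allow_pickle=True)
cv2.imwrite("pics/w1.png",manip.snapshot("wrist")[:,:,::-1])
E
```

```text
t: 1.1
tcp_pos: [0.449, 0.2636, 0.3402]
tool_rot: [0.998, 0.055, -0.0, 0.0]
force: [0.9, -0.4, -0.7]
finger_gap: 0.401
t: 2.1
tcp_pos: [0.5016, 0.1891, 0.2113]
tool_rot: [0.998, 0.058, 0.001, -0.0]
force: [1.0, -0.3, 0.5]
finger_gap: 0.399
[0.50158847 0.18911882 0.21131868] [ 0.98723657 -0.25602832  0.54072761] 0.39889136081859894 [0.99337057 0.11494946 0.00123366]
```

View pics/w1.png

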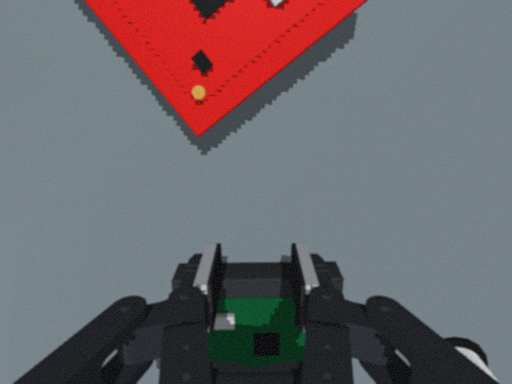

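The wrist view shows the carrier's tail edge at about row 262, between the fingertips (209,245) and (302,245), and the red look-alike well clear. I'll check where that edge is.

Run:
```python
from h import *
c=np.load('wc.npy',allow_pickle=True).item()
for u,v,z in((220,262,.02),(257,262,.02),(290,262,.02),(198,136,.026),(209,245,.04),(302,245,.04)): print(u,v,(px2w(c,u,v,z)*1000).round(1))
w=lambda P:(lambda q:(q[:2]/q[2]*c["fx"]+[c["cx"],c["cy"]]).round(1))(c["R"]@np.array(P)+c["t"])
for y in (.178,.189,.2):
  print([w([.5016,y,z]) for z in(.038,.045)])
```

```text
220 262 [483.6 173.3  20. ]
257 262 [504.4 175.6  20. ]
290 262 [522.9 177.8  20. ]
198 136 [468.2 243.8  26. ]
209 245 [478.7 194.2  40. ]
302 245 [523.5 199.4  40. ]
[array([252.3, 276. ]), array([252.1, 284.1])]
[array([254.7, 257.1]), array([254.7, 264.6])]
[array([257.3, 237.3]), array([257.4, 244.1])]
```

Run:
```python
from h import *
import cv2
c=np.load('wc.npy',allow_pickle=True).item()
w=lambda P:(lambda q:(q[:2]/q[2]*c["fx"]+[c["cx"],c["cy"]]).round(1))(c["R"]@np.array(P)+c["t"])
for y in(.157,.1615,.166,.170,.175): print(y,[w([.505,y,z])[1] for z in(0,.02)])
i=cv2.imread("pics/w1.png");print(i[250:312:1,240:270].mean((1,2)).round(0)); print(i[250:312,240:270].mean(1)[:,1].round(0))
```

```text
0.157 [np.float64(271.0), np.float64(290.0)]
0.1615 [np.float64(264.9), np.float64(283.4)]
0.166 [np.float64(258.8), np.float64(276.7)]
0.17 [np.float64(253.2), np.float64(270.7)]
0.175 [np.float64(246.1), np.float64(263.1)]
[128. 128. 128. 128. 128. 128. 128. 128. 128. 129. 129. 118.  82.  46.
  35.  37.  36.  37.  37.  36.  37.  36.  37.  37.  37.  37.  36.  39.
  43.  53.  55.  53.  52.  51.  52.  52.  52.  52.  51.  52.  53.  52.
  52.  52.  53.  52.  49.  44.  44.  47.  48.  48.  50.  48.  49.  47.
  48.  49.  49.  48.  47.  48.]
[130. 130. 129. 130. 130. 130. 130. 130. 130. 132. 131. 120.  83.  46.
  34.  37.  36.  37.  37.  36.  36.  36.  37.  37.  37.  38.  36.  39.
  43.  52.  54.  53.  52.  51.  51.  52.  52.  52.  51.  51.  52.  51.
  52.  51.  52.  52.  53.  62.  75.  82.  83.  83.  84.  83.  84.  82.
  83.  84.  84.  83.  83.  83.]
```

```bash
python3 -m jog '[[[0,0,-16,0],[0,0,-10,0],[0,0,-6,0],[0,-5,0,0],[0,-4,0,0],[1,-3,0,0],[0,-3,0,0],[0,-2,0,0]]]'
python3 -m jog '[[[0,-4,0,-0.6],[0.5,-4,0,-0.8],[0,-4,0,-0.8],[0.5,-4,0,-0.8],[0,-4,0,-0.8],[0.5,-4,0,-0.8],[0,-4,0,-0.8],[0,0,0,0]]]'
python3 - <<'E'
from h import *
import cv2
cv2.imwrite("pics/t2.png",cv2.resize(manip.snapshot("top")[145:255,190:375,::-1],None,fx=4.3,fy=4.3,interpolation=cv2.INTER_CUBIC))
E
```

```text
t: 3.15
tcp_pos: [0.5026, 0.1719, 0.179]
tool_rot: [0.998, 0.057, 0.001, -0.0]
force: [1.0, 2.6, 0.4]
finger_gap: 0.402
t: 4.15
tcp_pos: [0.5037, 0.1434, 0.1786]
tool_rot: [1.0, 0.01, -0.001, 0.0]
force: [0.7, 0.4, -0.1]
finger_gap: 0.403
```

View pics/t2.png

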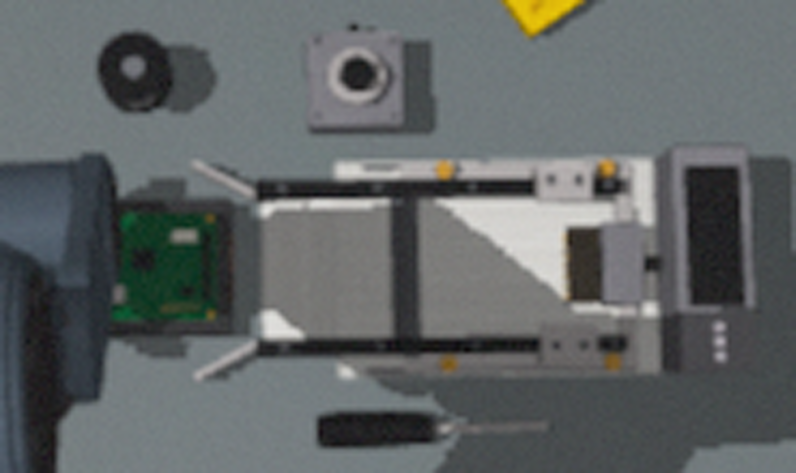

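The carrier is now straight, nose at crop x 233 between the lead-in plates, sides at rows 199–336 against rails at 199–340. I'll push on up the ramp.

```bash
python3 -m jog '[[[0.5,-4,0,0],[0,-4,0,0],[0.5,-4,0,0],[0,-4,0,0],[0.5,-4,0,0],[0,-4,0,0],[0,-4,0,0],[0,-4,0,0]]]'
python3 -m jog '[[[0,-4,0,0],[0,-4,0,0],[0.5,-4,0,0],[0,-4,0,0],[0,-4,0,0],[0,-4,0,0],[0,-4,0,0],[0,-4,0,0]]]'
```

```text
t: 5.2
tcp_pos: [0.5053, 0.1116, 0.1787]
tool_rot: [1.0, 0.01, -0.0, 0.0]
force: [-1.8, 1.9, -0.3]
finger_gap: 0.401
t: 6.2
tcp_pos: [0.5058, 0.0797, 0.1787]
tool_rot: [1.0, 0.01, -0.0, -0.0]
force: [-1.4, 3.4, -0.4]
finger_gap: 0.403
```

```bash
python3 -m jog '[[[0,-4,0,0],[0,-4,0,0],[0,-4,0,0],[0,-4,0,0],[0,-4,0,0],[0,-4,0,0],[0,-4,0,0],[0,-4,0,0]]]'
python3 -m jog '[[[0.5,-4,0,0],[0,-4,0,0],[0,-4,0,0],[0,-4,0,0],[0,-4,0.5,0],[0,-4,0.5,0],[0,-4,0.5,0],[0,-4,0.5,0]]]'
```

```text
t: 7.2
tcp_pos: [0.5061, 0.0476, 0.1787]
tool_rot: [1.0, 0.01, 0.0, 0.0]
force: [0.0, 2.7, -1.3]
finger_gap: 0.398
t: 8.2
tcp_pos: [0.5064, 0.0157, 0.1808]
tool_rot: [1.0, 0.01, 0.0, -0.0]
force: [0.2, 3.2, 0.7]
finger_gap: 0.405
```

```bash
python3 -m jog '[[[0,-3,0.5,0],[0,-3,0.5,0],[0,-3,0.5,0],[0,-3,0.5,0],[0,-3,0.5,0],[0,-3,0.5,0],[0,-3,0.5,0],[0.5,-3,0.5,0]]]'
python3 -m jog '[[[0,-3,0.5,0],[0,-3,0.5,0],[0,-3,0.5,0],[0,-3,0.5,0],[0,-3,0.5,0],[0,-3,0.5,0],[0,-3,0.5,0],[0.5,-3,0.5,0]]]'
```

```text
t: 9.2
tcp_pos: [0.5067, -0.0083, 0.1846]
tool_rot: [1.0, 0.01, -0.0, -0.0]
force: [-0.2, 3.3, -1.6]
finger_gap: 0.402
t: 10.2
tcp_pos: [0.5072, -0.0322, 0.1887]
tool_rot: [1.0, 0.01, -0.0, -0.0]
force: [0.5, 2.4, -0.3]
finger_gap: 0.404
```

```bash
python3 -m jog '[[[0,-3,0.5,0],[0,-3,0.5,0],[0,-3,0.5,0],[0,-3,0.5,0],[0,-3,0.5,0],[0,-3,0.5,0],[0,-3,0.5,0],[0.5,-3,0.5,0]]]'
python3 -m jog '[[[0,-3,0,0],[0,-3,0,0],[0,-3,0,0],[0,-3,0,0],[0,-3,0,0],[0,-3,0,0],[0,-3,0,0],[0.5,-3,0,0]]]'
python3 - <<'E'
from h import *
import cv2
a=manip.snapshot("top")[145:255,190:375,::-1]; b=manip.snapshot("side")[180:290,190:340,::-1]
cv2.imwrite("pics/t3.png",np.vstack([cv2.resize(x,(500,300),interpolation=cv2.INTER_CUBIC) for x in(a,b)]))
E
```

```text
t: 11.2
tcp_pos: [0.5078, -0.0564, 0.1927]
tool_rot: [1.0, 0.01, -0.0, 0.0]
force: [-0.6, 1.1, -0.1]
finger_gap: 0.401
t: 12.2
tcp_pos: [0.5083, -0.0803, 0.1927]
tool_rot: [1.0, 0.01, -0.0, -0.0]
force: [-0.6, 2.0, -0.8]
finger_gap: 0.397
```

View pics/t3.png

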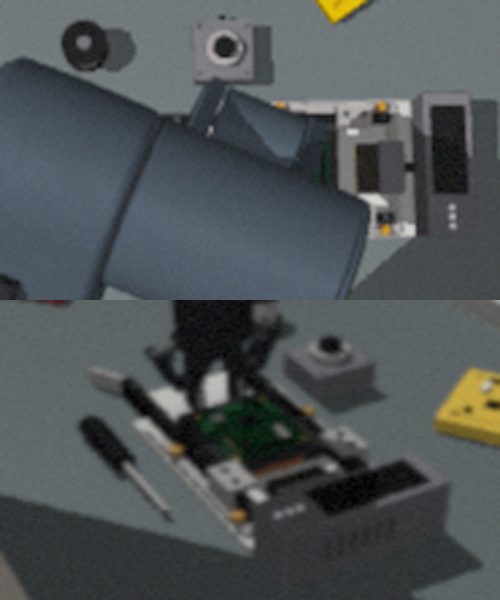

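The carrier sits square between the rails, gripper behind it and clear of everything (side crop: carrier about (255,430), hold-downs ahead of it). From here I'll go slowly and feel for the contacts.

```bash
python3 -m jog '[[[0,-1.5,0,0],[0,-1.5,0,0],[0,-1.5,0,0],[0,-1.5,0,0],[0,-1.5,0,0],[0,-1.5,0,0],[0,-1.5,0,0],[0,-1.5,0,0]]]'
python3 -m jog '[[[0,-0.7,0,0],[0,-0.7,0,0],[0,-0.7,0,0],[0,-0.7,0,0],[0,-0.7,0,0],[0,-0.7,0,0],[0,-0.7,0,0],[0,-0.7,0,0]]]'
```

```text
t: 13.3
tcp_pos: [0.5083, -0.0922, 0.1927]
tool_rot: [1.0, 0.01, -0.0, -0.0]
force: [-0.4, 1.6, 0.2]
finger_gap: 0.402
t: 14.3
tcp_pos: [0.5083, -0.0977, 0.1927]
tool_rot: [1.0, 0.01, 0.0, -0.0]
force: [0.1, 1.4, -0.5]
finger_gap: 0.4
```

```bash
python3 -m jog '[[[0,-0.5,0,0],[0,-0.5,0,0],[0,-0.5,0,0],[0,-0.5,0,0],[0,-0.5,0,0],[0,-0.5,0,0],[0,-0.5,0,0],[0,-0.5,0,0]]]'
```

```text
t: 15.3
tcp_pos: [0.5083, -0.1015, 0.1927]
tool_rot: [1.0, 0.01, -0.0, -0.0]
force: [1.4, 3.0, -0.2]
finger_gap: 0.397
```

```bash
python3 -m jog '[[[0,-0.3,0,0],[0,-0.3,0,0],[0,-0.3,0,0],[0,-0.3,0,0],[0,-0.3,0,0],[0,-0.3,0,0],[0,-0.3,0,0],[0,-0.3,0,0]]]'
```

```text
t: 16.3
tcp_pos: [0.5082, -0.1035, 0.1926]
tool_rot: [1.0, 0.01, -0.0, -0.001]
force: [0.9, 6.8, -0.3]
finger_gap: 0.398
```

```bash
python3 -m jog '[[[0,-0.3,0,0],[0,-0.3,0,0],[0,-0.2,0,0],[0,0,0,0],[0,0,0,0],[0,0,0,0],[0,0,0,0],[0,0,0,0]]]'
```

```text
t: 17.3
tcp_pos: [0.5081, -0.1042, 0.1926]
tool_rot: [1.0, 0.01, -0.0, -0.001]
force: [1.3, 7.7, 0.4]
finger_gap: 0.402
```

```bash
python3 -m jog '[[[0,-0.3,0,0],[0,-0.3,0,0],[0,-0.2,0,0],[0,0,0,0],[0,0,0,0],[0,0,0,0],[0,0,0,0],[0,0,0,0]]]'
python3 - <<'E'
from h import *
import cv2
np.save('wc2.npy',manip.camera_info("wrist"),allow_pickle=True)
print([manip.sense()['force'].round(1)])
a=manip.snapshot("wrist")[:,:,::-1]; cv2.imwrite("pics/w4f.png",a)
cv2.imwrite("pics/w4.png",cv2.resize(a[190:384,130:390],None,fx=3,fy=3,interpolation=cv2.INTER_CUBIC))
E
```

```text
t: 18.3
tcp_pos: [0.5076, -0.1047, 0.1922]
tool_rot: [1.0, 0.01, -0.001, -0.001]
force: [0.3, 8.8, -3.2]
finger_gap: 0.397
[array([ 0.3,  8.8, -3.2])]
```

View pics/w4.png

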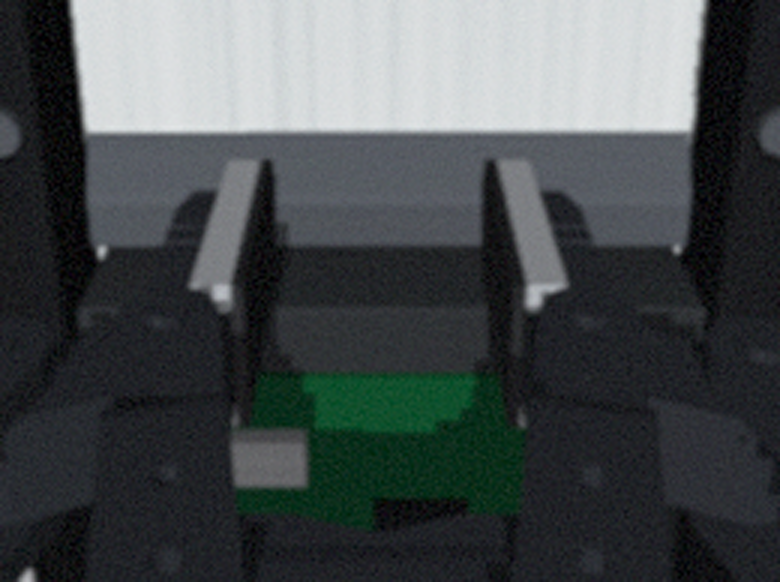

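The force has gone to fz −3.2 N, so the tail is dragging the fingers down. In the picture the strip's bevel (crop rows 133–205) and its whole flat (205–246) are visible, with the tail face from 246 to 305. I'll check the tail height by projection.

Run:
```python
from h import *
c=np.load('wc2.npy',allow_pickle=True).item()
w=lambda P:((lambda q:(q[:2]/q[2]*c["fx"]+[c["cx"],c["cy"]]))(c["R"]@np.array(P)+c["t"])-[130,190])*3
def inv(v,z): return (px2w(c,130+380/3,190+v/3,z)*1000)[1].round(1)
print("bevel foot y",inv(132,.010),"crest",inv(204,.014),"tail bottom/strip edge",inv(246,.014),"z10:",inv(246,.010))
print("tail top if up(34)",inv(305,.034),"if down(30)",inv(305,.030))
```

```text
bevel foot y -96.0 crest -107.7 tail bottom/strip edge -116.0 z10: -118.6
tail top if up(34) -113.8 if down(30) -116.6
```

The projection fits a tail that has dropped behind the strip (strip's back edge at y −116.0, tail at about −116.6 for z 30). To be sure it isn't hanging on fingertip friction, I'll nudge slightly forward and down, then back off gently.

```bash
python3 -m jog '[[[0,-0.3,-0.3,0],[0,-0.3,-0.4,0],[0,0,-0.4,0],[0,0,-0.4,0],[0,0,0,0],[0,0,0,0],[0,0,0,0],[0,0,0,0]]]'
```

```text
t: 19.35
tcp_pos: [0.5076, -0.105, 0.1907]
tool_rot: [1.0, 0.01, -0.001, -0.001]
force: [1.1, 10.1, -2.3]
finger_gap: 0.4
```

```bash
python3 -m jog '[[[0,0.5,0,0],[0,0.5,0,0],[0,0.5,0,0],[0,0.5,0,0],[0,0.5,0,0],[0,0.5,0,0],[0,0,0,0],[0,0,0,0]]]'
python3 - <<'E'
from h import *
import cv2
np.save('wc3.npy',manip.camera_info("wrist"),allow_pickle=True)
a=manip.snapshot("wrist")[:,:,::-1]; cv2.imwrite("pics/w5f.png",a)
cv2.imwrite("pics/w5.png",cv2.resize(a[190:384,130:390],None,fx=3,fy=3,interpolation=cv2.INTER_CUBIC))
print(a[262:305,240:275].mean((1,2)).round())
E
```

```text
t: 20.35
tcp_pos: [0.5088, -0.1037, 0.1915]
tool_rot: [1.0, 0.01, 0.001, 0.001]
force: [-0.6, 1.3, -0.6]
finger_gap: 0.397
[83. 84. 84. 84. 84. 85. 84. 84. 85. 85. 77. 55. 34. 34. 34. 35. 35. 36.
 34. 34. 35. 36. 34. 35. 34. 35. 35. 35. 39. 46. 53. 53. 51. 50. 50. 51.
 50. 50. 51. 50. 51. 51. 51.]
```

View pics/w5.png

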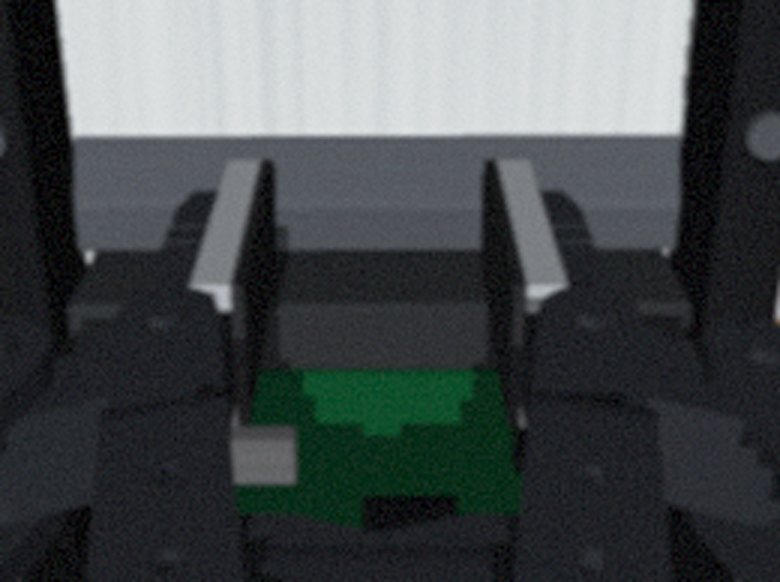

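The force dropped from 10 N to about 1 N after backing off 1.3 mm, so the strip holds the carrier. The tail face now spans crop rows 250–303. I'll check its height, then retreat.

```bash
python3 - <<'E'
from h import *
for f,b,t in(('wc2.npy',246,305),('wc3.npy',250.5,303)):
  c=np.load(f,allow_pickle=True).item()
  inv=lambda v,z:(px2w(c,130+380/3,190+v/3,z)*1000)[1].round(1)
  print(inv(134,.01),inv(b,.014),[(z,inv(t,z/1000)) for z in(30,31,32,33,34)])
E
python3 -m jog '[[[0,4,0,0],[0,8,0,0],[0,8,8,0],[0,8,15,0],[0,0,25,0],[0,0,30,0],[0,0,0,0],[0,0,0,0]]]' 0
python3 - <<'E'
from h import *
import cv2
c=manip.camera_info("wrist");np.save('wc4.npy',c,allow_pickle=True); print(manip.sense()['force'])
a=manip.snapshot("wrist")[:,:,::-1];b=manip.snapshot("side")[180:290,190:340,::-1]
cv2.imwrite("pics/w6f.png",a)
cv2.imwrite("pics/w6.png",np.hstack([cv2.resize(a[150:384,100:400],(400,312)),cv2.resize(b,(400,312),interpolation=cv2.INTER_CUBIC)]))
E
```

```text
-96.4 -116.0 [(30, np.float64(-116.6)), (31, np.float64(-115.9)), (32, np.float64(-115.2)), (33, np.float64(-114.5)), (34, np.float64(-113.8))]
-95.7 -116.1 [(30, np.float64(-115.4)), (31, np.float64(-114.7)), (32, np.float64(-113.9)), (33, np.float64(-113.2)), (34, np.float64(-112.5))]
t: 21.4
tcp_pos: [0.5081, -0.0749, 0.2695]
tool_rot: [1.0, 0.01, 0.0, 0.0]
force: [0.1, 0.8, -0.4]
finger_gap: 0.002
[ 0.08648764  0.75667106 -0.36976955]
```

View pics/w6.png

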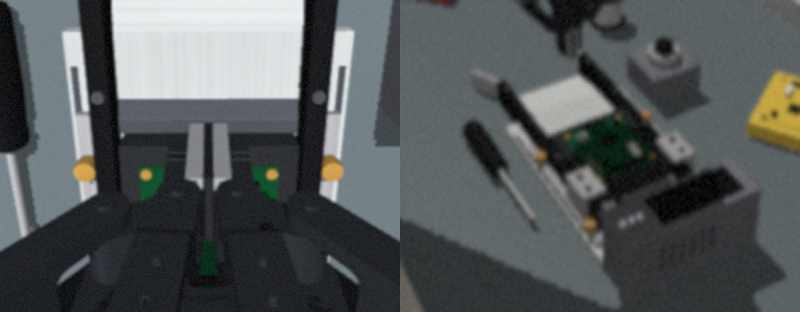

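The strip is fully clear in front of the tail, and both views show the carrier lying flat under the hold-downs. The tail height also fits z 30 (y −115.4, right at the strip's back edge). Next is the button at (645,−68).

```bash
python3 -m jog '[[[25,0,0,0],[25,1,0,0],[25,1,0,0],[25,2,0,0],[22,2,0,0],[15,0.5,0,0],[0,0,-10,0],[0,0,0,0]]]'
python3 - <<'E'
from h import *
import cv2
c=manip.camera_info("wrist");s=manip.sense();print(s['tcp_pos'],s['force'])
w=lambda P:(lambda q:(q[:2]/q[2]*c["fx"]+[c["cx"],c["cy"]]).round(1))(c["R"]@np.array(P)+c["t"])
print('tip',w([*s['tcp_pos'][:2],s['tcp_pos'][2]-.173]),'btn',w([.6453,-.0684,.058]))
a=manip.snapshot("wrist")[:,:,::-1]
cv2.imwrite("pics/w7.png",a)
E
```

```text
t: 22.5
tcp_pos: [0.6439, -0.0685, 0.2569]
tool_rot: [1.0, 0.01, -0.003, -0.001]
force: [-0.4, 0.0, -0.6]
finger_gap: 0.002
[ 0.64388404 -0.0685326   0.2568777 ] [-0.40322842  0.02891502 -0.60794517]
tip [256.9 257.7] btn [259.5 234.4]
```

View pics/w7.png

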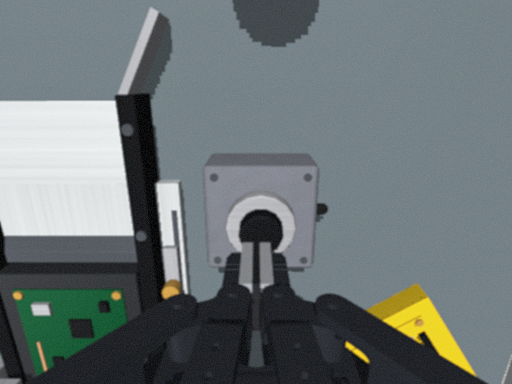

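The button is at px (261,232) against a predicted (259.5,234.4), so the aim is good. The carrier's tail is behind the strip here too. Pressing now.

```bash
python3 -m jog '[[[1,1,-10,0],[0,0,-8,0],[0,0,-4,0],[0,0,-2,0],[0,0,-1,0],[0,0,-1,0],[0,0,-1,0],[0,0,0,0]]]'
python3 -m jog '[[[0,0,-1,0],[0,0,-1,0],[0,0,-0.5,0],[0,0,-0.5,0],[0,0,-0.5,0],[0,0,0,0],[0,0,0,0],[0,0,0,0]]]'
```

```text
t: 23.55
tcp_pos: [0.6462, -0.0678, 0.2324]
tool_rot: [1.0, 0.01, -0.0, -0.0]
force: [-2.0, -0.1, 3.6]
finger_gap: -0.001
t: 24.55
tcp_pos: [0.6463, -0.0678, 0.2295]
tool_rot: [1.0, 0.01, -0.0, 0.0]
force: [-3.1, 0.4, 8.1]
finger_gap: 0.003
```

```bash
python3 -m jog '[[[0,0,-0.5,0],[0,0,-0.5,0],[0,0,-0.5,0],[0,0,-0.5,0],[0,0,0,0],[0,0,0,0],[0,0,0,0],[0,0,0,0]]]'
```

```text
t: 25.55
tcp_pos: [0.6463, -0.0677, 0.2293]
tool_rot: [1.0, 0.01, 0.0, 0.0]
force: [-6.3, 1.2, 17.2]
finger_gap: 0.0
```

The stop is hard, with only 0.2 mm more travel from 8 to 17 N. I'll check that it's the button bottoming and not the collar.

Run:
```python
from h import *
import cv2
a=manip.snapshot("wrist")[:,:,::-1];b=manip.snapshot("side")[:,:,::-1]
cv2.imwrite("pics/w8.png",np.hstack([cv2.resize(a[170:320,180:340],(420,394),interpolation=cv2.INTER_CUBIC),cv2.resize(b[175:235,265:315],(370,394),interpolation=cv2.INTER_CUBIC)]))
s=manip.sense();print(s['tcp_pos'],s['ft_torque'],s['force'])
```

```text
[ 0.64626924 -0.06768297  0.22928803] [ 0.21162635  1.13819647 -0.00442203] [-7.0393129   1.04506932 17.35979509]
```

View pics/w8.png

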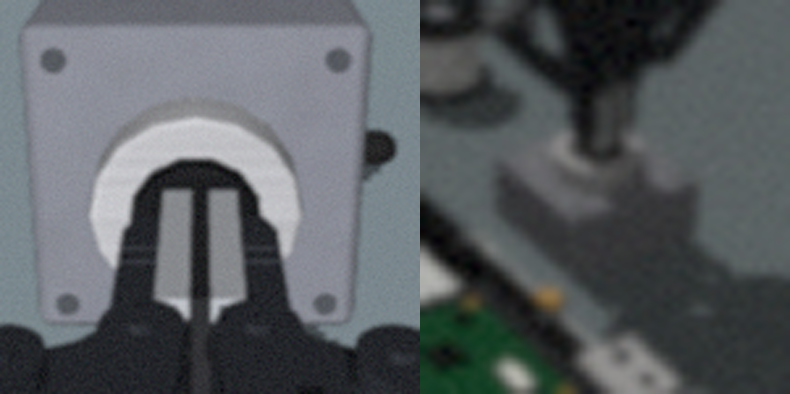

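The fingertips sit on the button, and the button's black top is about flush with the collar. Force against travel on the way up will show the stroke.

```bash
U='0,0,0,0'
python3 -m jog '[[[0,0,0.5,0],[0,0,0.5,0],[0,0,0.5,0],[0,0,0.5,0],[0,0,0.5,0],[0,0,0,0],[0,0,0,0],[0,0,0,0]]]'|egrep 'pos|force'
python3 -m jog '[[[0,0,0.5,0],[0,0,0.5,0],[0,0,0,0],[0,0,0,0],[0,0,0,0],[0,0,0,0],[0,0,0,0],[0,0,0,0]]]'|egrep 'pos|force'
python3 -m jog '[[[0,0,0.5,0],[0,0,0.5,0],[0,0,0.5,0],[0,0,0,0],[0,0,0,0],[0,0,0,0],[0,0,0,0],[0,0,0,0]]]'|egrep 'pos|force'
python3 -m jog '[[[0,0,0.5,0],[0,0,0.5,0],[0,0,0.5,0],[0,0,0,0],[0,0,0,0],[0,0,0,0],[0,0,0,0],[0,0,0,0]]]'|egrep 'pos|force'
python3 -m jog '[[[0,0,0.5,0],[0,0,0.5,0],[0,0,0.5,0],[0,0,0,0],[0,0,0,0],[0,0,0,0],[0,0,0,0],[0,0,0,0]]]'|egrep 'pos|force'
python3 -m jog '[[[0,0,0.5,0],[0,0,0.5,0],[0,0,0.5,0],[0,0,0,0],[0,0,0,0],[0,0,0,0],[0,0,0,0],[0,0,0,0]]]'|egrep 'pos|force'
```

```text
tcp_pos: [0.6463, -0.0678, 0.2295]
force: [-3.1, 0.5, 5.6]
tcp_pos: [0.6463, -0.0678, 0.2302]
force: [-3.3, 0.7, 4.0]
tcp_pos: [0.6465, -0.0678, 0.2318]
force: [-1.8, -0.1, 2.8]
tcp_pos: [0.6465, -0.0678, 0.2333]
force: [-0.7, 0.5, 2.9]
tcp_pos: [0.6464, -0.0678, 0.2347]
force: [1.1, 0.5, 1.8]
tcp_pos: [0.6463, -0.0678, 0.2362]
force: [0.5, 0.1, -0.0]
```

The force has a knee at about 5 N at z 229.4 and reaches zero near z 235.3, which is the full 6 mm stroke. I'll lift away and do the last check.

```bash
python3 -m jog '[[[0,0,10,0],[0,0,20,0],[0,10,25,0],[0,30,25,0],[0,40,20,0],[0,40,0,0],[0,0,0,0],[0,0,0,0]]]'
python3 - <<'E'
from h import *
import cv2
a=manip.snapshot("top")[145:255,190:375,::-1];b=manip.snapshot("side")[180:290,190:340,::-1]
cv2.imwrite("pics/f.png",np.vstack([cv2.resize(a,(560,333),interpolation=cv2.INTER_CUBIC),cv2.resize(b,(363,266),interpolation=cv2.INTER_CUBIC).copy() if 0 else cv2.copyMakeBorder(cv2.resize(b,(363,266),interpolation=cv2.INTER_CUBIC),0,0,0,197,cv2.BORDER_CONSTANT)]))
E
```

```text
t: 32.65
tcp_pos: [0.6464, 0.0521, 0.3373]
tool_rot: [1.0, 0.011, 0.001, 0.0]
force: [-0.6, -1.3, -0.0]
finger_gap: 0.001
```

View pics/f.png

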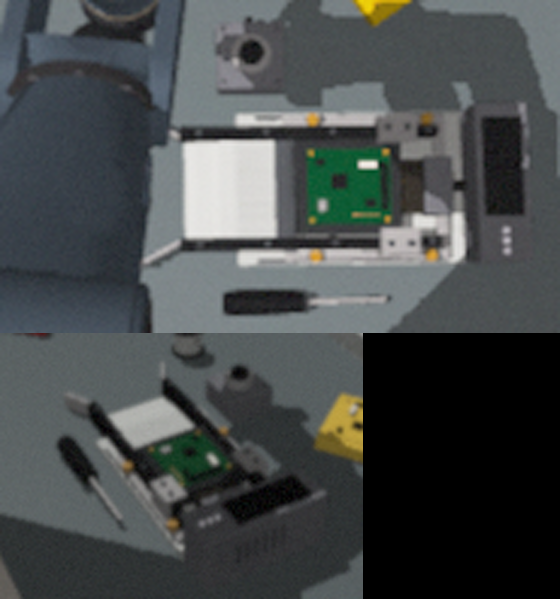

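The carrier (board at px (350,188)) lies flat and square behind the strip (px 275–295), with its nose under the contacts. The button is up, and the screwdriver, spool and yellow block are where they were. Handing in.

```bash
python3 -c "
from station import manip; print(manip.sign_off())"
```

```text
the job is handed in; nothing more can be done
None
```

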